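# Draw the sample carrier and hold it level for loading

### The arm

A 6-joint arm with a two-finger parallel gripper is mounted at the origin on a cart in front of the work surface, level with it; the furniture and walls round the work are solid. World frame = base frame: x ahead of the robot, y to its left, z up, the work surface at z = 0. Lengths are in mm, angles in rad, forces in N, time in s.
With the tool pointing down it reaches from about 300 to 775 mm from the base axis. Payload 14.6 kg.
Tool frame: the origin (TCP) lies between the finger pads; the fingertips stand 22 mm ahead of it and the grasp point (between the pads) lies 3 mm ahead of it (manip.tcp_to_tips is the distance from the TCP to the fingertips, in mm); y points along the fingers, z is the direction in which the jaws open and shut, and the axes are right-handed (so a half turn about y gives the same grasp; the last joint's range is limited). The gripper opens to 94 mm and grips with 3 to 60 N. Pads are 16 mm wide; open, the fingers measure 119 mm over their backs; the gripper's body (75 mm by 177 mm) begins 78 mm behind the grasp point.
Start: joints at [1.251, 0.3, 1.521, -0, 1.321, -0.067], TCP at [137.562, 532.509, 227.446] pointing down, gripper open.
Joint ranges: [-3.03, 3.03], [-0.79, 2.21], [0.23, 2.52], [-1.04, 4.18], [0, 3.07], [-2.55, 2.55]. Speed limits (rad/s): [2.22, 2.22, 2.57, 3.14, 3.14, 3.14].

### API

Orientations are given as [roll, pitch, yaw] about the fixed x, y, z axes, in that order (R = Rz(yaw) Ry(pitch) Rx(roll)).
In Python, from cell import manip gives the robot as it stands.
- The arm moves only by the shell command python3 -m jog 'ROWS' [OPENING] [FORCE]. ROWS is JSON, one flat list of numbers, 6 for each row, row after row: the shift along the tool's x, y, z in mm, then the turn, a rotation vector about the tool's x, y, z in degrees. A call has 1 to 10 rows; each row is the pose to reach, as a shift and turn from the pose commanded when the call began, along the tool's axes at that moment; what a row does not reach only later rows make up. A row lasts 1/12 s, in which the tool goes at most 41.7 mm and 7.16 degrees, less where a joint would pass 70% of its speed; a pose out of reach is approached as far as the arm can. A call with a gripper value outside its range is refused whole. OPENING is the finger opening in mm, from 0 to 94, set as the call begins (- or left out, the last holds). The fingers move at their own pace and stop on an object; FORCE is the grip in N (left out, the last holds). Time passes only in rows, so rows that repeat a pose let the fingers close. It gives the time, the measured TCP pose, the force and the opening at its end, in the units of the state.
- manip.read_state(): the state, without advancing time (a new reading comes with each control period).
- manip.camera(name): name is "side" or "top" or "wrist"; returns a dict with "img" (420x560x3 uint8, red, green, blue), "intrinsics" (3x3 intrinsics, pixels), "origin" and "orientation" of the camera in the world. Camera axes: x right, y down, z forward; pixel columns grow to the right and rows downward; lengths in mm; the calibration is good to about 2 mm. The wrist camera is an equidistant fisheye: a pixel r from the principal point sees the ray r / f radians off the axis. A picture is of the moment at which its call begins. There is no depth.
- manip.sign_off(): hands the job in, once; it reports no verdict.
Trained networks look in a picture, given as the dict that the camera call returned (one of the last four; its "shot" number tells which), for a name from the list of things; names that differ only in an ending like _2 or _b are one class to them, and where a whole thing is asked for, a point or a joint stands for the part that bears it (a point fixed in the world has none). Each returns a list of dicts, best first, with "score" (0 to 1); they miss things now and then, are a little off and sometimes report something else, mostly with a low value. They report only what shows in the picture. A call takes as long as a camera call. They do not tell look-alikes from the thing itself.
- manip.masks_of(thing, picture): "pixels" (420x560 bool, what is visible of it) and "xy" ([column, row] in pixels, amid what is visible of it).
- manip.tip_of(thing, picture): "xy" ([column, row] in pixels: a listed point, or the origin of a listed thing).
The state is a dict: "clock": time; "joints": joint angles; "qd": joint speeds; "effort": joint torques, N m; "eef_pos": TCP position; "eef_rot": TCP orientation; "wrist_force": force on the tool from outside, world axes, zero at the start; "moment": the same for the moment, N m; "finger_gap": finger opening in mm.
Only numpy, scipy, OpenCV 4.12 (cv2) and the standard library are available. Lean on these libraries where they do the work, as an engineer would, in place of code of your own. Each camera call takes 0.05 s, during which the arm holds its last target.

### The job

Draw the sample carrier (the rod with the square-sided grip block, not the one with the round knob) out of its slanted tube in the stand, turn it level with its little cup opening upward, and hold it still like that at least 20 cm above the worktop, ready for loading. Finish while still holding it there: do not put it down or let go. Leave the round-knobbed probe in its tube and the dish and tweezers by the stand where they are.

Things in the scene. Friction and masses are not known exactly. Their poses are not given: they have to be found in the camera images.
- stand: Fixed stand: dark plate 130 x 160 x 10 mm with two slanted square tubes, at its y = +50 and -50 mm; either may hold either rod. Origin: centre of the plate's underside; z up. Tubes slope up toward its +x, 60 degrees above horizontal: 90 mm long, 27 mm wide, 19 mm square inside, mouth centres at x = +5, z = 100 mm. Its +x points left and away, yaw 0.7 to 1.55 rad.
- carrier: Loose rod, about 0.12 kg, seated in a tube. Origin: centre of its steel grip block, 60 (x) x 20 (y) x 24 (z) mm, flange 26 x 28 mm at the lower end; starts 126 mm above the worktop. x: along the rod, up out of the tube; z: the way the cup opens, the rod's upper side. Stem, 16 mm square collar and cup reach 113 mm toward -x, 83 mm of it in the tube: draw over 85 mm along x. Grip across y.
- carrier_cup (a point): Centre of the mouth of the carrier's small white cup (14 mm across), at x = -106, y = 0, z = +7 mm in the carrier's frame; hidden in the tube at the start.
- probe: Loose rod in the other tube, like the carrier but with a round mushroom knob, 30 mm across and 37 mm tall, for a head; stays in place. Origin on the rod's axis 30 mm beyond the tube's mouth, x along the rod upward.
- pan_dish: Round clear dish of small crucibles, 62 mm across, 13 mm tall, on the worktop beside the stand's -y side; stays where it is. Origin: centre of its underside.
- tweezers: Steel tweezers 125 mm long, 16 mm wide, 8 mm tall, lying on the worktop by the stand's +x side; stay where they are. Origin: centre of the underside.
There are look-alikes about, which are no part of the job. Leave any green look-alike of the probe alone.

How it is judged:
By the outcome, as a careful person would: the job done as asked, in the order asked, and still so for the second after the job is handed in, while the arm keeps its last pose, push and grip.
It also fails if it takes over 32 s, if anything falls off the work surface, if the arm or the gripper's body presses on something with over 40 N, if the wrist force passes 120 N, or if a joint passes its speed limit or range.

## Working session

There is one attempt and no reset: what is moved stays moved. The work goes in short steps, Python scripts to look and compute and a shell command to move; the robot and the scene stay as the last step left them, time stands still between calls to the robot, and variables do not carry over. Pictures are saved under pics/ and viewed, and the job is handed in when it is done.

```bash
mkdir -p pics; ls; cat > h.py <<'E'
import numpy as np, cv2
from scipy.spatial.transform import Rotation as R
from cell import manip
def save(n,img,crop=None,scale=1):
    if crop: img=img[crop[1]:crop[3],crop[0]:crop[2]]
    img=cv2.resize(np.ascontiguousarray(img),None,fx=scale,fy=scale,interpolation=cv2.INTER_CUBIC)
    cv2.imwrite('pics/'+n+'.png',img[:,:,::-1])
def cam(name):
    c=manip.camera(name); return c
E
python3 - <<'E'
from h import *
for n in ['side','top','wrist']:
    c=cam(n); save('a_'+n,c['img'])
    print(n,np.round(c['origin'],1).tolist(),np.round(c['orientation'],3).tolist(),np.round(c['intrinsics'],1).tolist())
    import pickle; pickle.dump(c,open('a_%s.pkl'%n,'wb'))
    for t in ['stand','carrier','probe','pan_dish','tweezers']:
        print(t,[(round(d['score'],2),np.round(d['xy']).tolist(),int(d['pixels'].sum())) for d in manip.masks_of(t,c)],[(round(d['score'],2),np.round(d['xy'],1).tolist()) for d in manip.tip_of(t,c)])
s=manip.read_state(); print(s)
E
```

```text
pics
side [494.6, 1063.7, 425.6] [-1.955, 0.019, -3.061] [[508.1, 0.0, 280.8], [0.0, 508.1, 206.9], [0.0, 0.0, 1.0]]
stand [(0.76, [317.0, 255.0], 5671)] [(0.62, [315.3, 265.7])]
carrier [(0.78, [329.0, 212.0], 750)] [(0.61, [328.1, 211.0])]
probe [(0.61, [283.0, 199.0], 348), (0.51, [308.0, 210.0], 68), (0.25, [315.0, 256.0], 5893)] [(0.8, [282.4, 190.2])]
pan_dish [(0.85, [264.0, 242.0], 527)] [(0.89, [264.9, 244.9])]
tweezers [(0.91, [260.0, 294.0], 410)] [(0.58, [255.4, 294.9])]
top [425.1, 269.4, 934.8] [-2.983, -0.014, -1.583] [[502.3, 0.0, 283.4], [0.0, 502.3, 219.3], [0.0, 0.0, 1.0]]
stand [(0.63, [261.0, 255.0], 5286)] [(0.57, [262.9, 256.9])]
carrier [(0.65, [233.0, 265.0], 457), (0.35, [312.0, 206.0], 888)] [(0.6, [233.3, 262.8])]
probe [(0.87, [376.0, 237.0], 486), (0.72, [277.0, 220.0], 370)] [(0.59, [367.2, 221.0]), (0.56, [273.3, 212.4])]
pan_dish [(0.55, [308.0, 207.0], 906)] [(0.56, [308.8, 208.6])]
tweezers [(0.47, [197.0, 228.0], 23)] [(0.47, [215.7, 210.1])]
wrist [68.9, 549.8, 384.2] [2.891, -0.001, 1.318] [[325.2, 0.0, 279.0], [0.0, 325.2, 206.0], [0.0, 0.0, 1.0]]
stand [] []
carrier [] []
probe [] []
pan_dish [] []
tweezers [] []
{'clock': 1.65, 'joints': array([ 1.25138833e+00,  2.99922617e-01,  1.52099637e+00, -6.30323437e-06,
        1.32071189e+00, -6.66098193e-02]), 'qd': array([-4.82231836e-04,  1.89057096e-04, -1.25671815e-03,  1.40517360e-03,
       -1.00448833e-03,  1.75157778e-05]), 'effort': array([ 1.34891976e-03, -5.31663644e+01, -3.52918732e+01,  7.09263794e-02,
        2.12503510e-02, -7.73013738e-06]), 'eef_pos': array([137.56884817, 532.50597014, 227.43470524]), 'eef_rot': array([-1.57083488e+00, -3.54914307e-06, -2.52796618e-01]), 'wrist_force': array([-0.73473255, -0.23269001, -0.56266413]), 'moment': array([-0.03633366,  0.00506373,  0.02746296]), 'finger_gap': 94.04080255013004}
```

```bash
python3 - <<'E'
import pickle,cv2
from h import save
s=pickle.load(open('a_side.pkl','rb'))['img'];t=pickle.load(open('a_top.pkl','rb'))['img']
save('b_side',s,(200,130,400,330),3); save('b_top',t,(150,140,420,340),2.9)
E
```

```text
(no output)
```

View pics/a_side.png

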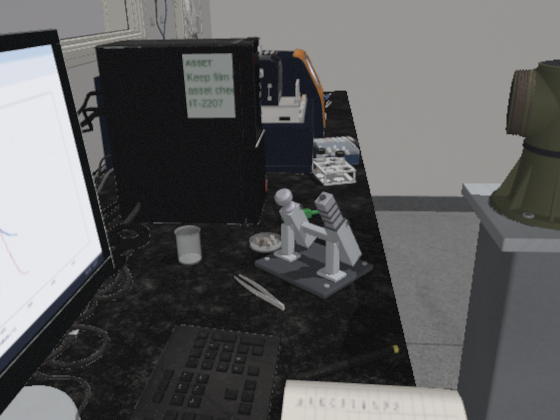

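View pics/a_top.png

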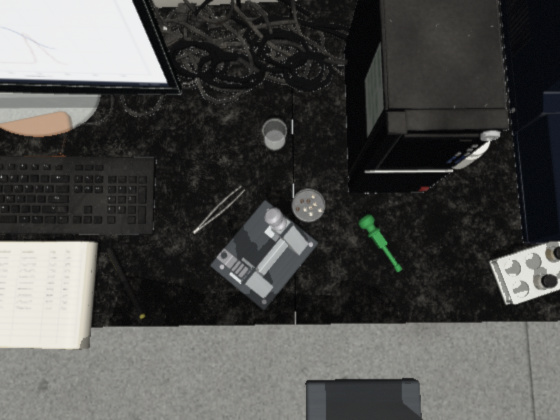

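View pics/b_side.png

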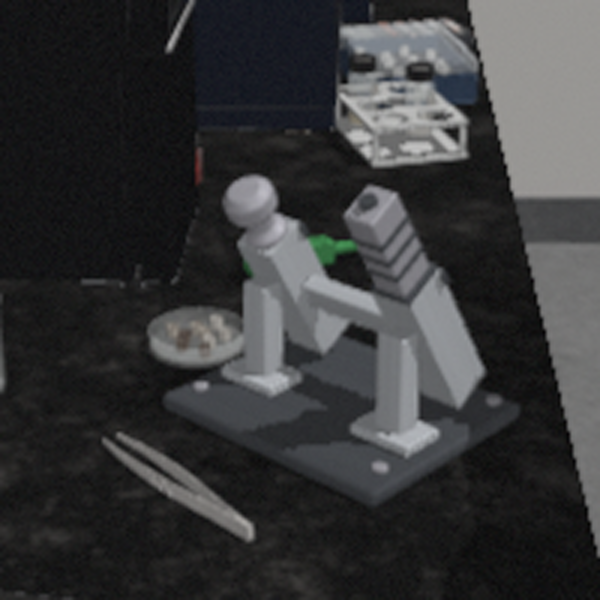

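View pics/b_top.png

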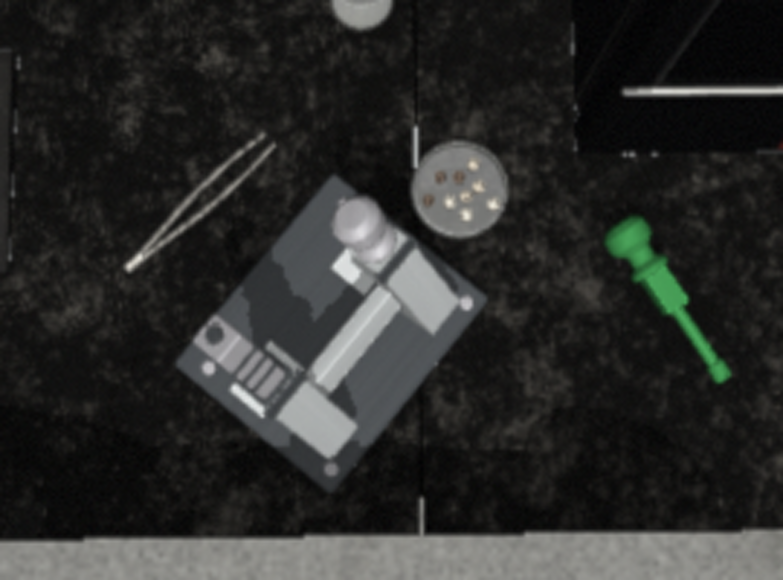

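```bash
cat >> h.py <<'E'
def proj(c,P):
    P=np.atleast_2d(P); Rm=R.from_euler('xyz',c['orientation']).as_matrix()
    q=(P-c['origin'])@Rm; K=np.array(c['intrinsics'])
    return (q[:,:2]/q[:,2:])*[K[0,0],K[1,1]]+[K[0,2],K[1,2]]
def ray(c,uv):
    K=np.array(c['intrinsics']); d=np.array([(uv[0]-K[0,2])/K[0,0],(uv[1]-K[1,2])/K[1,1],1])
    d=R.from_euler('xyz',c['orientation']).as_matrix()@d; return np.array(c['origin']),d/np.linalg.norm(d)
def stand_pts(p,L):
    x,y,w=p; c,s=np.cos(w),np.sin(w); L=np.atleast_2d(L)
    return np.c_[x+c*L[:,0]-s*L[:,1],y+s*L[:,0]+c*L[:,1],L[:,2]]
E
python3 - <<'E'
from h import *
import pickle
from scipy.optimize import least_squares
S=pickle.load(open('a_side.pkl','rb'));T=pickle.load(open('a_top.pkl','rb'))
Lt=np.array([[65,-80,10],[-65,-80,10],[-65,80,10],[65,80,10]]);ut=np.array([[265.5,200.3],[317.9,242.8],[264.8,309.7],[211.4,264.8]])
Ls=np.array([[-65,80,6],[65,80,5],[65,-80,6]]);us=np.array([[373.3,265.7],[324,296.7],[255,263.3]])
# carrier origin in stand frame: z=126
a=np.deg2rad(60); k=(126-100)/np.sin(a); Lc=np.array([[5+k*np.cos(a),50,126]])
f=lambda p:np.r_[(proj(T,stand_pts(p,Lt))-ut).ravel(),(proj(S,stand_pts(p,Ls))-us).ravel()]
r=least_squares(f,[450,300,0.9]); print(r.x,np.round(r.fun,1))
for c in (T,S): print(proj(c,stand_pts(r.x,Lc)))
C=stand_pts(r.x,Lc)[0]; print('carrier',C,'k',k)
# triangulate carrier tips
A=[];b=[]
for c,uv in ((T,(233.3,262.8)),(S,(328.1,211))):
    o,d=ray(c,uv);M=np.eye(3)-np.outer(d,d);A.append(M);b.append(M@o)
print('tri',np.linalg.lstsq(np.vstack(A),np.hstack(b),rcond=None)[0])
# overlay block
w=r.x[2]
def block(p):
    out=[]
    ax=np.array([np.cos(a),0,np.sin(a)]);ay=np.array([0,1,0]);az=np.array([-np.sin(a),0,np.cos(a)])
    for sx in(-1,1):
        for sy in(-1,1):
            for sz in(-1,1): out.append(Lc[0]+ax*30*sx+ay*10*sy+az*12*sz)
    return stand_pts(p,np.array(out))
for n,c,cr,sc in (('top',T,(150,140,420,340),2.9),('side',S,(200,130,400,330),3)):
    im=cv2.resize(c['img'],None,fx=4,fy=4,interpolation=cv2.INTER_CUBIC)
    for P,col in((stand_pts(r.x,Lt),(255,0,0)),(block(r.x),(255,255,0))):
        for u in proj(c,P): cv2.circle(im,tuple(int(v) for v in (u+.5)*4),3,col,-1)
    save('c_'+n,im,tuple(4*v for v in((190,180,340,330) if n=='top' else (240,170,390,320))))
E
```

```text
[509.28249153 288.9404351    0.87353611] [-0.  -1.5  1.7 -0.3 -0.2  0.8 -1.5  0.1  0.8  0.3  0.7 -0.  -1.  -0.8]
[[234.02045852 263.28464579]]
[[329.65765462 210.44000296]]
carrier [483.80180249 336.38702496 126.        ] k 30.02221399786054
tri [485.41378302 337.56447983 125.45101464]
```

View pics/c_top.png

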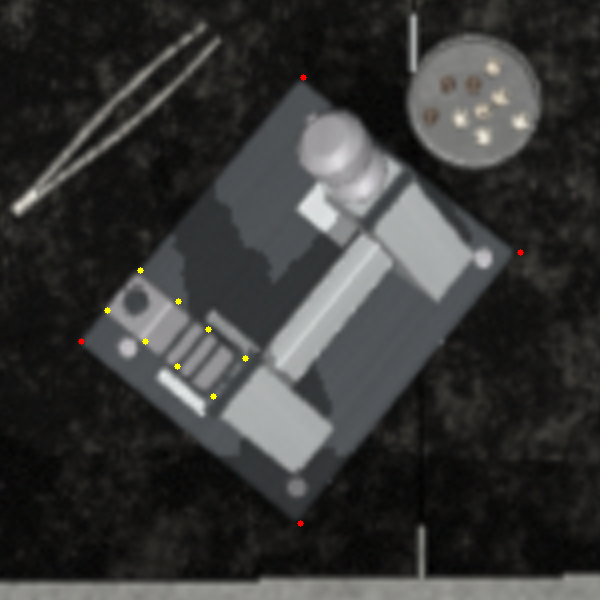

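View pics/c_side.png

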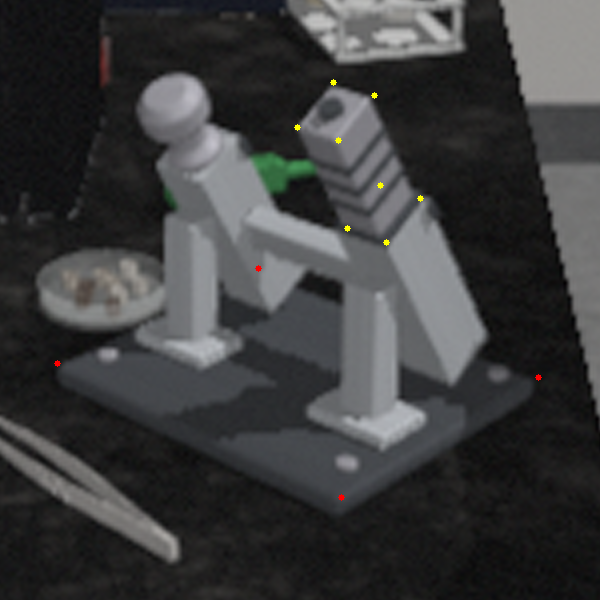

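```bash
cat >> h.py <<'E'
W=0.8735; C0=np.array([484.8,337.,126.])
def toolR(pitch_up): # carrier x elevation in deg -> tool rotation
    a=np.deg2rad(pitch_up); c,s=np.cos(W),np.sin(W)
    cx=np.array([np.cos(a)*c,np.cos(a)*s,np.sin(a)]); cy=np.array([-s,c,0]); cz=np.cross(cx,cy)
    return np.c_[cx,-cz,cy]
def rel(P,Rt):
    s=manip.read_state(); Rc=R.from_euler('xyz',s['eef_rot']).as_matrix()
    d=Rc.T@(np.array(P)-s['eef_pos']); w=np.rad2deg(R.from_matrix(Rc.T@Rt).as_rotvec())
    print('row',np.round(d,1).tolist(),np.round(w,1).tolist(),'rows>=',np.linalg.norm(d)/41.7,np.linalg.norm(w)/7.16)
    print('t',round(s['clock'],2),'q',np.round(s['joints'],2).tolist(),'F',np.round(s['wrist_force'],1).tolist(),'gap',round(s['finger_gap'],1),'pos',np.round(s['eef_pos'],1).tolist())
E
python3 - <<'E'
from h import *
rel([400,260,300],toolR(0)); rel([380,230,300],toolR(30));print(toolR(60))
E
```

```text
row [322.2, -72.6, -198.2] [0.0, -64.5, -0.0] rows>= 9.237917291467337 9.012855127189068
t 1.65 q [1.25, 0.3, 1.52, -0.0, 1.32, -0.07] F [-0.7, -0.2, -0.6] gap 94.0 pos [137.6, 532.5, 227.4]
row [310.4, -72.6, -232.3] [16.9, -63.0, -26.7] rows>= 9.457945023523354 9.842975259170641
t 1.65 q [1.25, 0.3, 1.52, -0.0, 1.32, -0.07] F [-0.7, -0.2, -0.6] gap 94.0 pos [137.6, 532.5, 227.4]
[[ 0.32107373  0.55611601 -0.76658114]
 [ 0.38329057  0.66387874  0.64214745]
 [ 0.8660254  -0.5         0.        ]]
```

```bash
python3 -m jog '[0,-72,0,0,0,0, 30,-72,-18,0,-7,0, 70,-72,-43,0,-14,0, 110,-72,-68,0,-21,0, 150,-72,-92,0,-28,0, 190,-72,-117,0,-35,0, 230,-72,-141,0,-42,0, 270,-72,-166,0,-49,0, 305,-72,-188,0,-56,0, 322,-72,-198,0,-63,0]' 94; python3 - <<'E'
from h import *
rel([400,250,250],toolR(30))
rel([401,237,201],toolR(60))
E
```

```text
clock: 2.48
eef_pos: [364.3, 297.3, 299.7]
eef_rot: [-1.571, -0.0, 0.752]
wrist_force: [-1.2, 1.5, 0.3]
finger_gap: 94.4
row [-6.3, 49.7, -58.9] [1.8, -6.8, -29.9] rows>= 1.8542134531478116 4.294825117296261
t 2.48 q [0.61, 0.07, 1.62, 0.0, 1.45, -1.72] F [-1.2, 1.5, 0.3] gap 94.4 pos [364.3, 297.3, 299.7]
row [-14.5, 98.7, -69.1] [3.6, -6.3, -59.9] rows>= 2.9093966217743685 8.427014692915726
t 2.48 q [0.61, 0.07, 1.62, 0.0, 1.45, -1.72] F [-1.2, 1.5, 0.3] gap 94.4 pos [364.3, 297.3, 299.7]
```

```bash
python3 -m jog '[0,0,0,0,0,0, 0,0,0,0,0,0, 0,0,0,0,0,0]'; python3 - <<'E'
from h import *
rel([400,250,250],toolR(30))
rel([401,237,201],toolR(60))
E
```

```text
clock: 2.73
eef_pos: [363.1, 299.1, 299.5]
eef_rot: [-1.571, -0.0, 0.744]
wrist_force: [-0.2, 0.0, 0.3]
finger_gap: 94.0
row [-6.1, 49.4, -61.1] [1.9, -7.2, -30.0] rows>= 1.889913245886472 4.312590360574258
t 2.73 q [0.61, 0.07, 1.62, 0.0, 1.45, -1.7] F [-0.2, 0.0, 0.3] gap 94.0 pos [363.1, 299.1, 299.5]
row [-14.2, 98.4, -71.3] [3.9, -6.7, -59.9] rows>= 2.9348975402516664 8.437275172097385
t 2.73 q [0.61, 0.07, 1.62, 0.0, 1.45, -1.7] F [-0.2, 0.0, 0.3] gap 94.0 pos [363.1, 299.1, 299.5]
```

```bash
python3 -m jog '[-6,49,-61,1.9,-7.2,-30,-6,49,-61,1.9,-7.2,-30,-6,49,-61,1.9,-7.2,-30,-6,49,-61,1.9,-7.2,-30,-6,49,-61,1.9,-7.2,-30,-6,49,-61,1.9,-7.2,-30]'; python3 - <<'E'
from h import *
rel([401,237,201],toolR(60))
E
```

```text
clock: 3.23
eef_pos: [399.2, 250.1, 250.1]
eef_rot: [-1.57, -0.526, 0.874]
wrist_force: [0.2, -0.3, -0.1]
finger_gap: 93.9
row [-32.4, 38.0, -9.9] [-0.1, 0.0, -29.9] rows>= 1.2198182591324687 4.172486187723479
t 3.23 q [0.35, -0.14, 2.03, 0.35, 0.83, -2.28] F [0.2, -0.3, -0.1] gap 93.9 pos [399.2, 250.1, 250.1]
```

```bash
cat >> h.py <<'E'
def tf(p): return toolR(p)@np.diag([-1,1,-1.])
E
python3 -m jog '[0,0,0,0,7,0,0,0,0,0,14,0,0,0,0,0,21,0,0,0,0,0,28,0,0,0,0,0,35,0,0,0,0,0,42,0,0,0,0,0,49,0,0,0,0,0,56,0,0,0,0,0,63,0,0,0,0,0,70,0]'
python3 -m jog '[0,0,0,0,7,0,0,0,0,0,14,0,0,0,0,0,21,0,0,0,0,0,28,0,0,0,0,0,35,0,0,0,0,0,42,0,0,0,0,0,49,0,0,0,0,0,56,0,0,0,0,0,63,0,0,0,0,0,70,0]'; python3 - <<'E'
from h import *
rel([401,237,201],tf(60))
E
```

```text
clock: 4.07
eef_pos: [400.1, 251.2, 250.7]
eef_rot: [-1.074, -0.168, -0.395]
wrist_force: [-0.2, -0.6, 0.2]
finger_gap: 94.0
clock: 4.9
eef_pos: [400.1, 251.1, 250.8]
eef_rot: [-1.219, 0.395, -1.503]
wrist_force: [-0.4, -0.4, -0.5]
finger_gap: 93.8
row [32.2, 38.0, -14.0] [10.5, 38.8, 28.8] rows>= 1.240767543534914 6.905716095067645
t 4.9 q [0.35, -0.14, 2.02, 0.35, 0.83, 0.17] F [-0.4, -0.4, -0.5] gap 93.8 pos [400.1, 251.1, 250.8]
```

```bash
python3 -m jog '[32,38,-14,10.5,38.8,28.8,32,38,-14,10.5,38.8,28.8,32,38,-14,10.5,38.8,28.8,32,38,-14,10.5,38.8,28.8,32,38,-14,10.5,38.8,28.8,32,38,-14,10.5,38.8,28.8,32,38,-14,10.5,38.8,28.8,32,38,-14,10.5,38.8,28.8,32,38,-14,10.5,38.8,28.8]'; python3 - <<'E'
from h import *
rel([401,237,201],tf(60))
c=cam('wrist'); save('d_wrist',c['img'])
c=cam('side'); save('d_side',c['img'],(180,60,460,340),2)
E
```

```text
clock: 5.65
eef_pos: [401.1, 237.1, 200.6]
eef_rot: [-1.564, 1.046, -2.252]
wrist_force: [0.6, -0.4, -0.1]
finger_gap: 94.2
row [-0.3, -0.3, -0.0] [0.4, 0.5, 0.0] rows>= 0.011101016610924098 0.082015874179548
t 5.65 q [0.13, -0.11, 2.38, 1.6, 0.63, -0.48] F [0.6, -0.4, -0.1] gap 94.2 pos [401.1, 237.1, 200.6]
```

View pics/d_wrist.png

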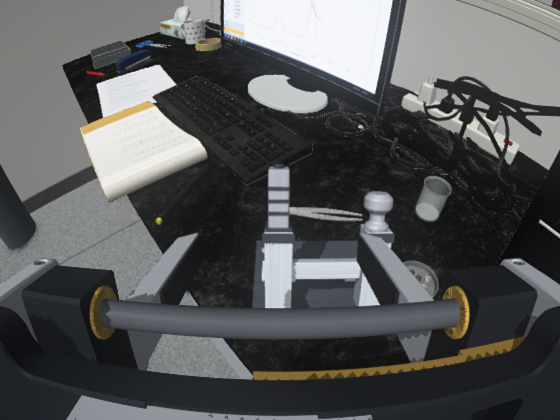

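View pics/d_side.png

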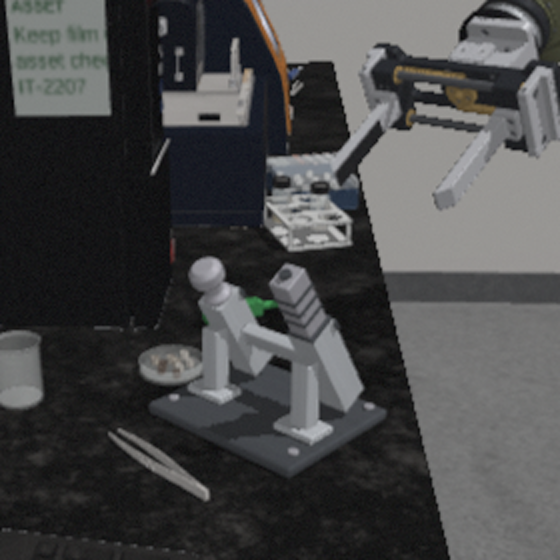

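```bash
cat >> h.py <<'E'
def fproj(c,P):
    P=np.atleast_2d(P); Rm=R.from_euler('xyz',c['orientation']).as_matrix()
    q=(P-c['origin'])@Rm; K=np.array(c['intrinsics']); r=np.hypot(q[:,0],q[:,1]); th=np.arctan2(r,q[:,2])
    return np.c_[K[0,0]*th*q[:,0]/r+K[0,2],K[1,1]*th*q[:,1]/r+K[1,2]]
def corners(C,p=60):
    T=toolR(p); cx,cz,cy=T[:,0],-T[:,1],T[:,2]
    return np.array([C+cx*30*a+cy*10*b+cz*12*d for a in(-1,1) for b in(-1,1) for d in(1,-1)])
E
python3 - <<'E'
from h import *
c=cam('wrist'); s=manip.read_state()
print(manip.tip_of('carrier',c), fproj(c,C0))
im=cv2.resize(c['img'],None,fx=4,fy=4,interpolation=cv2.INTER_CUBIC)
for u in fproj(c,corners(C0)): cv2.circle(im,tuple(int(v) for v in (u+.5)*4),2,(255,0,0),-1)
save('e_wrist',im,(4*230,4*140,4*380,4*280))
E
```

```text
[{'xy': [275.1, 198.8], 'score': 0.93}] [[278.16976621 198.97598099]]
```

View pics/e_wrist.png

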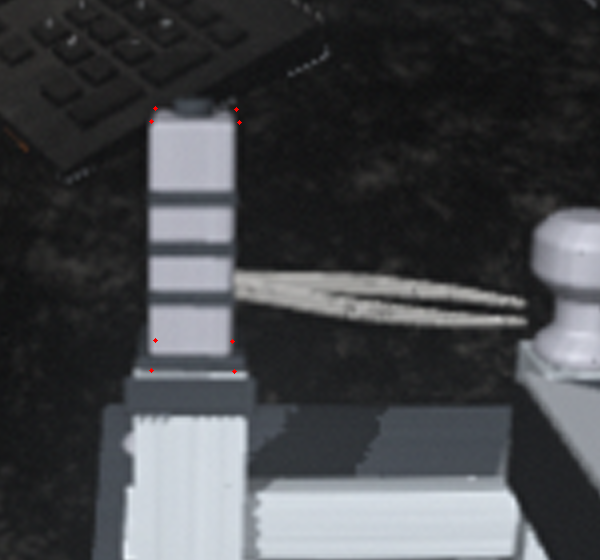

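```bash
python3 - <<'E'
from h import *
T=toolR(60); C=np.array([484.2,337.5,126.]); G=C+4*T[:,0]-3*T[:,1]; print(G)
rel(G-50*T[:,1],tf(60)); rel(G,tf(60))
E
```

```text
[483.81594688 337.04152605 130.96410162]
row [-3.8, 97.5, -1.2] [0.2, 0.5, -0.1] rows>= 2.3400932150469704 0.07998399449913558
t 5.85 q [0.13, -0.11, 2.37, 1.61, 0.63, -0.49] F [0.6, 0.2, -0.8] gap 93.9 pos [401.8, 236.6, 201.4]
row [-3.7, 147.5, -1.1] [0.2, 0.5, -0.1] rows>= 3.538400399023453 0.07998399449913558
t 5.85 q [0.13, -0.11, 2.37, 1.61, 0.63, -0.49] F [0.6, 0.2, -0.8] gap 93.9 pos [401.8, 236.6, 201.4]
```

```bash
python3 -m jog '[-1.5,30,-1,0.2,0.5,0,-3,60,-1,0.2,0.5,0,-3.8,85,-1.2,0.2,0.5,0,-3.8,97.5,-1.2,0.2,0.5,0,-3.8,97.5,-1.2,0.2,0.5,0,-3.8,97.5,-1.2,0.2,0.5,0]' 50; python3 - <<'E'
from h import *
T=toolR(60); C=np.array([484.2,337.5,126.]); G=C+4*T[:,0]-3*T[:,1]
rel(G,tf(60))
c=cam('wrist'); print(manip.tip_of('carrier',c), fproj(c,C))
im=cv2.resize(c['img'],None,fx=3,fy=3,interpolation=cv2.INTER_CUBIC)
for u in fproj(c,corners(C)): cv2.circle(im,tuple(int(v) for v in (u+.5)*3),2,(255,0,0),-1)
save('f_wrist',im,(3*180,3*130,3*380,3*320))
E
```

```text
clock: 6.35
eef_pos: [455.6, 303.6, 155.3]
eef_rot: [-1.575, 1.048, -2.272]
wrist_force: [-0.8, -0.2, -0.1]
finger_gap: 57.7
row [-0.8, 50.1, 0.1] [0.0, -0.1, -0.0] rows>= 1.2006470791466315 0.01605758628751608
t 6.35 q [0.31, 0.18, 2.23, 1.99, 0.54, -0.78] F [-0.8, -0.2, -0.1] gap 57.7 pos [455.6, 303.6, 155.3]
[{'xy': [276.9, 236.1], 'score': 0.88}] [[277.61965778 235.84361533]]
```

View pics/f_wrist.png

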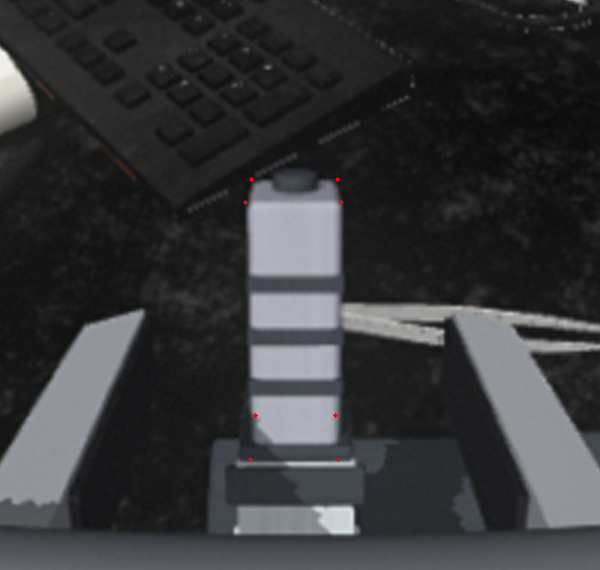

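```bash
python3 -m jog '[-0.8,20,0,0,0,0,-0.8,40,0,0,0,0,-0.8,50,0,0,0,0,-0.8,50,0,0,0,0]' 50; python3 -m jog '[0,0,0,0,0,0,0,0,0,0,0,0,0,0,0,0,0,0,0,0,0,0,0,0,0,0,0,0,0,0,0,0,0,0,0,0,0,0,0,0,0,0,0,0,0,0,0,0]' 0 15;  python3 - <<'E'
from h import *
T=toolR(60); C=np.array([484.2,337.5,126.]); G=C+4*T[:,0]-3*T[:,1]
rel(G,tf(60))
E
```

```text
clock: 6.78
eef_pos: [484.6, 336.9, 131.4]
eef_rot: [-1.574, 1.049, -2.273]
wrist_force: [-0.5, 0.2, 0.2]
finger_gap: 50.1
clock: 7.45
eef_pos: [484.2, 336.6, 131.5]
eef_rot: [-1.574, 1.049, -2.274]
wrist_force: [0.0, 0.0, 2.1]
finger_gap: 19.9
row [0.4, 0.3, -0.6] [-0.1, -0.2, -0.1] rows>= 0.019032079224993868 0.030633247111905196
t 7.45 q [0.37, 0.31, 2.14, 2.13, 0.52, -0.89] F [0.0, 0.0, 2.1] gap 19.9 pos [484.2, 336.6, 131.5]
```

```bash
python3 -m jog '[0,0,0,0,0,0,0,0,0,0,0,0,0,0,0,0,0,0,-4,0,0,0,0,0,-8,0,0,0,0,0,-12,0,0,0,0,0,-16,0,0,0,0,0,-20,0,0,0,0,0]' 0 45;  python3 - <<'E'
from h import *
T=toolR(60); C=np.array([484.2,337.5,126.]); G=C+4*T[:,0]-3*T[:,1]
rel(G+110*T[:,0],tf(60))
c=cam('wrist'); save('g_wrist',c['img'],(180,130,380,320),3)
E
```

```text
clock: 8.12
eef_pos: [490.7, 344.4, 148.9]
eef_rot: [-1.574, 1.049, -2.274]
wrist_force: [0.3, -0.2, -0.9]
finger_gap: 19.7
row [-89.4, 0.4, -0.9] [-0.1, -0.2, -0.1] rows>= 2.14408635024652 0.028419522879091115
t 8.12 q [0.38, 0.28, 2.11, 2.06, 0.48, -0.8] F [0.3, -0.2, -0.9] gap 19.7 pos [490.7, 344.4, 148.9]
```

View pics/g_wrist.png

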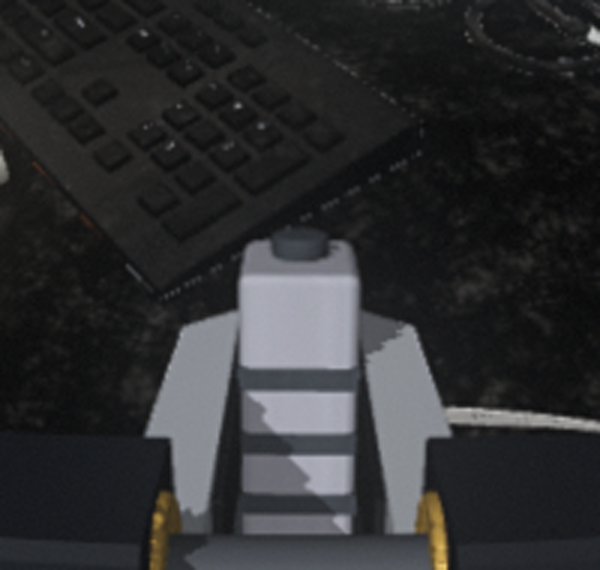

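Held cleanly, forces near zero. Drawing the rest along the axis.

```bash
python3 -m jog '[-8,0,-0.2,0,0,0,-18,0,-0.3,0,0,0,-28,0,-0.4,0,0,0,-38,0,-0.5,0,0,0,-48,0,-0.5,0,0,0,-58,0,-0.5,0,0,0,-68,0,-0.5,0,0,0,-78,0,-0.5,0,0,0,-88,0,-0.5,0,0,0,-95,0,-0.5,0,0,0]';  python3 - <<'E'
from h import *
T=toolR(60); C=np.array([484.2,337.5,126.]); G=C+4*T[:,0]-3*T[:,1]
rel(G+110*T[:,0],tf(60)); rel([430,280,330],tf(0)); rel([470,320,330],tf(30))
c=cam('side'); save('h_side',c['img'],(180,60,460,340),2)
E
```

```text
clock: 9.0
eef_pos: [521.1, 381.0, 231.8]
eef_rot: [-1.574, 1.05, -2.273]
wrist_force: [0.7, 0.2, -1.5]
finger_gap: 19.8
row [6.2, 0.5, -0.3] [-0.1, -0.2, -0.1] rows>= 0.14888613962673375 0.030613163110223704
t 9.0 q [0.43, 0.21, 1.95, 1.62, 0.38, -0.28] F [0.7, 0.2, -1.5] gap 19.8 pos [521.1, 381.0, 231.8]
row [-17.4, -166.8, -4.8] [0.0, -0.2, -60.1] rows>= 4.022224835651449 8.398397384467609
t 9.0 q [0.43, 0.21, 1.95, 1.62, 0.38, -0.28] F [0.7, 0.2, -1.5] gap 19.8 pos [521.1, 381.0, 231.8]
row [-45.5, -117.9, 0.0] [-0.0, -0.2, -30.1] rows>= 3.0300940713878837 4.208490241494836
t 9.0 q [0.43, 0.21, 1.95, 1.62, 0.38, -0.28] F [0.7, 0.2, -1.5] gap 19.8 pos [521.1, 381.0, 231.8]
```

View pics/h_side.png

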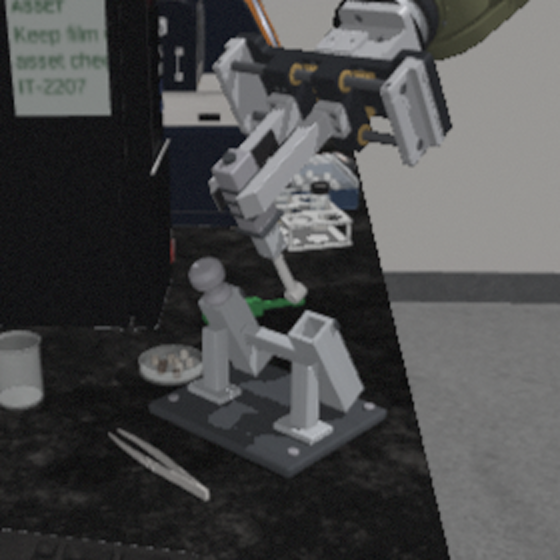

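```bash
python3 -m jog '[-15,0,0,0,0,0,-30,-8,0,0,0,-2,-40,-20,0,0,0,-5,-45,-35,0,0,0,-10,-45,-50,0,0,0,-14,-45,-65,0,0,0,-18,-45,-80,0,0,0,-22,-45,-95,0,0,0,-26,-45,-108,0,0,0,-29,-45,-115,0,-0,-0.2,-30]';  python3 - <<'E'
from h import *
rel([460,310,330],tf(0))
E
```

```text
clock: 9.88
eef_pos: [470.9, 321.1, 329.0]
eef_rot: [-1.569, 0.524, -2.267]
wrist_force: [-0.5, -0.0, -1.5]
finger_gap: 20.0
row [12.9, -8.6, -1.2] [-0.1, 0.0, -30.0] rows>= 0.3734731633301791 4.191044534930152
t 9.88 q [0.44, 0.03, 1.68, 0.26, 0.97, 1.04] F [-0.5, -0.0, -1.5] gap 20.0 pos [470.9, 321.1, 329.0]
```

```bash
python3 -m jog '[1,-1,0,0,0,-3,3,-2,0,0,0,-7,5,-4,0,0,0,-12,8,-6,0,0,0,-17,10,-7,0,0,0,-22,12,-8,0,0,0,-26,13,-9,0,0,0,-29,13,-9,0,0,0,-30,13,-9,0,0,0,-30,13,-9,0,0,0,-30]';  python3 - <<'E'
from h import *
rel([460,310,330],tf(0))
c=cam('side'); save('i_side',c['img'],(180,0,460,280),2.1)
import pickle; pickle.dump(c,open('i_side.pkl','wb'))
for t in('carrier','carrier_cup'): print(t,manip.tip_of(t,c))
c=cam('top'); save('i_top',c['img'],(140,120,420,360),2.5); pickle.dump(c,open('i_top.pkl','wb'))
for t in('carrier','carrier_cup'): print(t,manip.tip_of(t,c))
c=cam('wrist'); save('i_wrist',c['img'])
E
```

```text
clock: 10.72
eef_pos: [461.0, 309.5, 328.1]
eef_rot: [-1.571, 0.003, -2.268]
wrist_force: [0.2, -0.0, -1.2]
finger_gap: 19.9
row [0.2, -1.9, -1.1] [0.0, 0.0, -0.2] rows>= 0.05253742390632745 0.021097257276265807
t 10.72 q [0.52, 0.26, 1.35, 0.0, 1.54, 1.22] F [0.2, -0.0, -1.2] gap 19.9 pos [461.0, 309.5, 328.1]
carrier [{'xy': [350.0, 74.7], 'score': 0.7}]
carrier_cup [{'xy': [388.6, 63.0], 'score': 0.67}]
carrier []
carrier_cup [{'xy': [314.6, 331.8], 'score': 0.89}]
```

View pics/i_side.png

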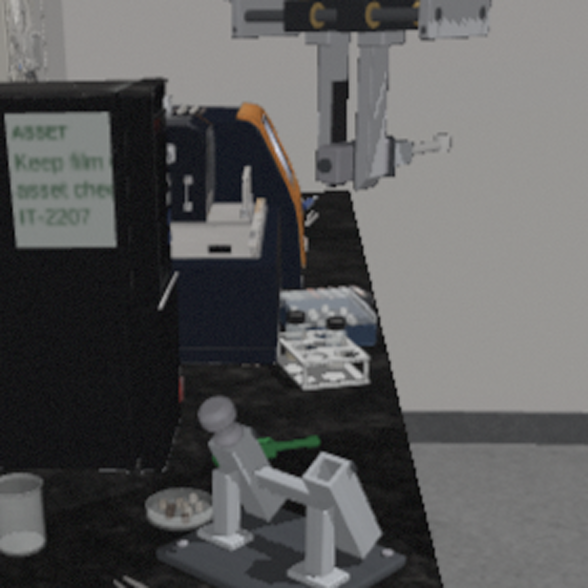

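View pics/i_top.png

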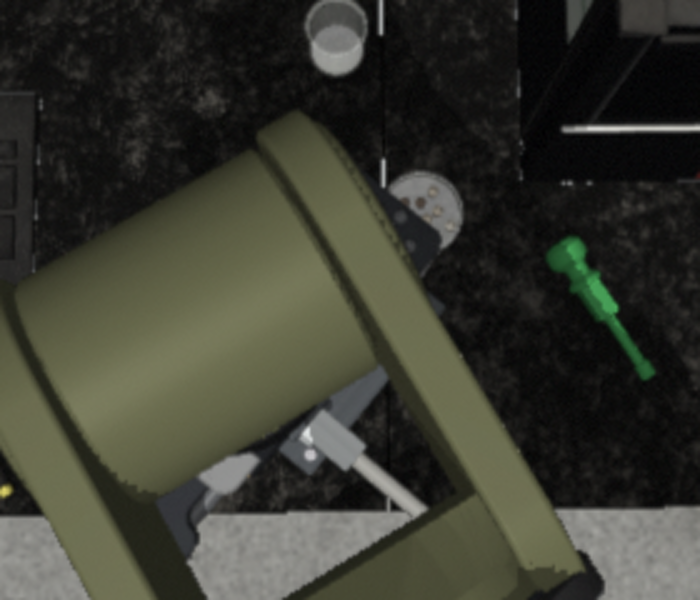

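View pics/i_wrist.png

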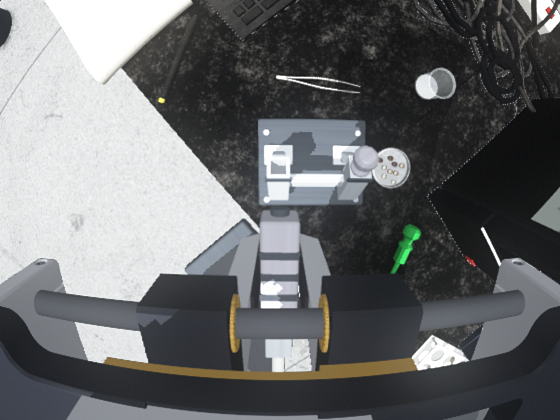

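```bash
python3 - <<'E'
from h import *
import pickle
s=manip.read_state(); T=R.from_euler('xyz',s['eef_rot']).as_matrix()@np.diag([-1,1,-1.])
cx,cz,cy=T[:,0],-T[:,1],T[:,2]
C=s['eef_pos']-4*cx-3*cz
cup=C-106*cx+7*cz; print(C,cup,cx,cz)
c=pickle.load(open('i_side.pkl','rb'));t=pickle.load(open('i_top.pkl','rb'))
print(proj(c,[C,cup,cup-[0,0,5]]),proj(t,[C,cup]))
im=cv2.resize(c['img'],None,fx=5,fy=5,interpolation=cv2.INTER_CUBIC)
pts=[C+cx*30*a+cy*10*b+cz*12*d for a in(-1,1) for b in(-1,1) for d in(1,-1)]+[cup,C-30*cx,C-113*cx]
for u in proj(c,pts): cv2.circle(im,tuple(int(v) for v in (u+.5)*5),2,(255,0,0),-1)
save('j_side',im,(5*310,5*20,5*420,5*120))
E
```

```text
[458.4428539 306.1999019 325.6854006] [390.34209509 224.94996502 332.44812246] [0.64233528 0.76642049 0.0022383 ] [-0.0018884  -0.00133778  0.99999732]
[[349.45719302  74.93878702]
 [390.85408401  63.22561332]
 [390.65790143  66.49408134]] [[245.32034418 272.17526239]
 [314.24858065 329.26177086]]
```

View pics/j_side.png

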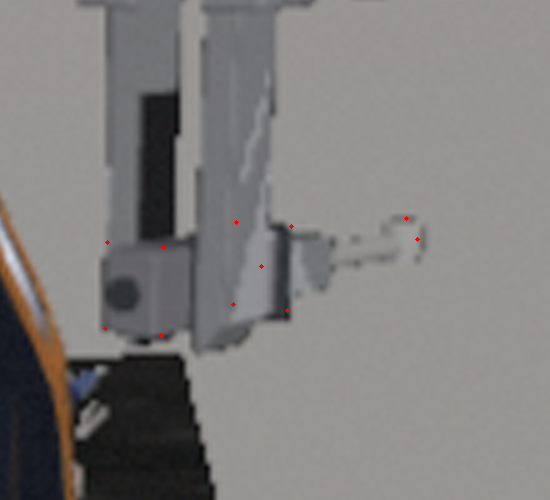

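```bash
python3 -m jog '[0,0,0,0,0,0,0,0,0,0,0,0,0,0,0,0,0,0,0,0,0,0,0,0,0,0,0,0,0,0,0,0,0,0,0,0]';  python3 - <<'E'
from h import *
rel([460,310,330],tf(0)); s=manip.read_state(); print(np.abs(s['qd']).max(), s['eef_rot'])
c=cam('side')
for t in('carrier','carrier_cup','probe','pan_dish','tweezers'): print(t,[(round(d['score'],2),np.round(d['xy'],1).tolist()) for d in manip.tip_of(t,c)])
manip.sign_off()
E
```

```text
clock: 11.57
eef_pos: [461.1, 309.4, 328.5]
eef_rot: [-1.57, 0.002, -2.268]
wrist_force: [0.6, -0.7, -0.8]
finger_gap: 20.0
row [0.2, -1.5, -1.3] [-0.0, -0.0, -0.1] rows>= 0.04724931811143648 0.013770437963459914
t 11.57 q [0.52, 0.26, 1.34, -0.0, 1.54, 1.22] F [0.6, -0.7, -0.8] gap 20.0 pos [461.1, 309.4, 328.5]
0.0019533101882740133 [-1.57019694e+00  1.60353393e-03 -2.26826732e+00]
carrier [(0.64, [347.9, 76.7])]
carrier_cup [(0.94, [388.9, 64.6])]
probe []
pan_dish [(0.6, [266.3, 245.4])]
tweezers [(0.93, [258.3, 294.0])]
the job is handed in; nothing more can be done
```

I drew the square-block carrier out along its tube, turned it level with the cup up, and handed the job in with the gripper still holding it, at 45 N. The cup mouth is about 330 mm above the worktop, and the run ended at about 11.6 s of the 32 s allowed.

**Last checks:**
- **Hold:** the fingers were at 20.0 mm, matching the block width. The arm was at rest and the wrist force was about 1 N. The highest reading at any check was about 2 N.
- **Level:** the tool was within about 0.1° of level. The side picture showed the block and cup about where a grip without slip would put them, within 2–3 pixels. The top picture put the cup about 3 mm off the prediction, along the rod's plane.
- **Other things:** the dish and tweezers were found within 1–3 pixels of where they started, which is within the detector's scatter.
- **Check that failed:** the detector missed the round-knobbed probe in the final side picture. The side and wrist pictures taken just before show it still in its tube, and the arm did not move after that.

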